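# Find the heavy side of an eccentric drum on its balancing stand

### The job

Push the balancing stand square and flush into the corner of the stop fence, so that its base touches both bars. Then turn the drum on the stand by hand and let it swing, as often as needed, to find its heavy side (a weight is hidden inside), and finish while gripping the drum by its rim, at rest, with the heavy side straight down (within 20 degrees); do not let go at the end. Leave the stand in the corner and all the other things where they are.

Things in the scene. Friction and masses are not known exactly. Their poses are not given: they have to be found in the camera images.
- fence: L-shaped fence of two steel bars, 30 x 30 mm in section, bolted to the bench. Origin: the inside corner, at bench height; z up. The front bar's inner face is its plane x = 0 (facing its -x, to the robot) and runs 250 mm from the corner to -y; the side bar's inner face is its plane y = 0 (facing its -y) and runs 220 mm from the corner to -x
- stand: loose grey stand, 2.2 kg with its drum, slides easily: base plate 190 (x) x 170 (y) x 20 mm, one upright (20 x 30 mm, 127 mm tall, at x = -55 mm, y = 0). Origin on the underside: the base spans x -130 to +60, y -85 to +85 mm. Flush in the corner its axes are parallel to the fence's and its origin is at x = -60, y = -85 mm in the fence's frame
- stand_tail (a point): point of the stand on the middle of its base's rear (-x) edge, 10 mm above the bench (x = -130, y = 0 mm in the stand's frame; same axes). The base is bare 60 mm forward from here: room to push with fingertips on the rear edge and on the tail end of the -y edge
- drum_centre (a point): centre of the drum, on its axle along the stand's x, 115 mm above the bench (x = 13, y = 0 in the stand's frame; same axes, does not turn with the drum). The drum is a closed plain aluminium disc, 140 mm across, 26 mm thick, its top 185 mm above the bench: grip the rim from above across its two flat faces, tips no deeper than 35 mm, clear of hub and upright
- drum (a joint): angle of the drum (rad, no stops), growing as its top moves to the stand's -y. A dark hub 56 mm across stands 10 mm out of its +x face, with a raised steel key pointing outwards; at 0 the key points up. A weight is hidden inside, off centre, at an unknown angle to the key, different each time; at the start it is not near straight down
- axle_bearing (a point): the axle's stiff bearing, at the drum's rear face. Let go, the drum turns by itself, heavy side going down (some 2 s), but sticks 28 to 42 degrees short of straight down, on the side it came from, and also sticks within as much of straight up. So the heavy side is down midway between the two rests reached from either side
- jar: small glass jar with steel lid, 56 mm across, 75 mm tall, standing beyond the side bar of the fence; leave alone
- tape: yellow tape measure, 70 x 38 x 62 mm, standing beyond the side bar of the fence; leave alone
- wrench: flat wrench lying to the right of the fence; leave alone
- hammer: hammer lying to the robot's right; leave alone
- tin: open tin, 100 mm across, 120 mm tall, to the robot's left; leave alone
- driver: screwdriver lying to the robot's left; leave alone
- offcut: 140 mm length of steel angle, 40 mm, lying to the left near the robot; leave alone

How it is judged:
By the outcome, as a careful person would: the job done as asked, in the order asked, and still so for the second after the job is handed in, while the arm keeps its last pose, push and grip.
It also fails if it takes over 72 s, if anything falls off the work surface, if the arm or the gripper's body presses on something with over 40 N, if the wrist force passes 120 N, or if a joint passes its speed limit or range.

### The arm

A 6-joint arm with a two-finger parallel gripper is mounted at the origin on the work surface. World frame = base frame: x ahead of the robot, y to its left, z up, the work surface at z = 0. Lengths are in m, angles in rad, forces in N, time in s.
With the tool pointing down it reaches from about 0.15 to 0.775 m from the base axis. Payload 6.1 kg.
Tool frame: the origin (TCP) lies on the centre line of the jaws, within the pads' length; the fingertips stand 14 mm ahead of it and the grasp point (between the pads) lies 5 mm behind it (manip.tip_extent is the distance from the TCP to the fingertips, in m); z points along the fingers, y is the direction in which the jaws open and shut (so a half turn about z gives the same grasp; the last joint's range is limited). The gripper opens to 85 mm and grips with 20 to 120 N. Pads are 22 mm wide; open, the fingers measure 114 mm over their backs; the gripper's body (76 mm by 85 mm) begins 54 mm behind the grasp point. The pads swing forward as they close: fully open they stand 13 mm farther back than shut.
Start: joints at [1.169, 0.126, -0.04, 1.405, 0, 1.571], TCP at [0.205, 0.483, 0.245] pointing down, gripper open.
Joint ranges: [-2.72, 2.72], [-0.95, 1.95], [-1.27, 1.35], [-1.78, 2.02], [-1.46, 1.47], [-3.14, 3.14]. Speed limits (rad/s): [2.39, 2.39, 3.01, 3.14, 3.14, 3.14].

### API

Orientations are given as a rotation vector (axis times angle).
In Python, from rig import manip gives the robot as it stands.
- The arm moves only by the tool send_rows, never from a script. Its argument "series" is a list of rows, each a list of 5 numbers: the shift along the tool's x, y, z in m, then the turn about the tool's z in degrees, then the closure, from -1 (fully open) to 1 (shut), so that 0 is half open. A call has 1 to 8 rows; each row is the pose to reach, as a shift and turn from the pose measured when the call began, along the tool's axes at that moment; what a row does not reach only later rows make up. A row lasts 1/8 s, in which the tool goes at most 62.5 mm and 10.7 degrees, less where a joint would pass 70% of its speed; a pose out of reach is approached as far as the arm can. A call with a gripper value outside its range is refused whole. The fingers move at their own pace and stop on an object; "newtons" is the grip in N (left out, the last holds). Time passes only in rows, so rows that repeat a pose let the fingers close. It gives the time, the measured TCP pose, the force and the opening at its end, in the units of the state.
- manip.sense(): the state, without advancing time (a new reading comes with each control period).
- manip.camera(name): name is "scene" or "top" or "wrist"; returns the picture (400x640x3 uint8, red, green, blue); there is no depth.
- manip.camera_info(name): a dict with "fov_y" (degrees; the focal length in pixels is half the picture's height over the tangent of half this angle, whatever the lens; pixels are square), "cx", "cy" (the principal point, pixels), "R" (3x3) and "t" (3): a world point X has camera coordinates R X + t; the wrist camera has in their place "mount" (4x4, takes a point from camera to tool coordinates, whose origin is the TCP and whose axes are the flange's). Camera axes: x right, y down, z forward; pixel columns grow to the right and rows downward; lengths in m; the calibration is good to about 2 mm. The wrist camera is an equidistant fisheye: a pixel r from the principal point sees the ray r / f radians off the axis. A picture is of the moment at which its call begins: read the wrist's pose just before it. camera_info takes no time and is no camera call.
- manip.close_job(): hands the job in, once; it reports no verdict.
The state is a dict: "clock": time; "joints": joint angles; "joint_vel": joint speeds; "effort": joint torques, N m; "tool_pos": TCP position; "orientation": TCP orientation; "force": force on the tool from outside, world axes, zero at the start; "moment": the same for the moment, N m; "opening": finger opening in m.
Only numpy, scipy, OpenCV 4.12 (cv2) and the standard library are available. Lean on these libraries where they do the work, as an engineer would, in place of code of your own. Each camera call takes 0.05 s, during which the arm holds its last target. There are 200 camera calls.

## Working session

There is one attempt and no reset: what is moved stays moved. The work goes in short steps, Python scripts to look and compute and a tool call to move; the robot and the scene stay as the last step left them, time stands still between calls to the robot, and variables do not carry over. Pictures are saved under pics/ and viewed, about 8 in all and at most 12, crops included, and the job is handed in when it is done.

Besides the shell and the picture viewer there is one more tool, called after "Request:" as name(argument=value, ...), one argument or row to a line, values as JSON. send_rows: Moves the arm, as the interface text tells. Its arguments: {"type":"object","properties":{"series":{"type":"array","items":{"type":"array","items":{"type":"number"}}},"newtons":{"type":"number"}},"required":["series"]}

```bash
ls; mkdir -p pics; python3 - <<'E'
from rig import manip
import cv2,numpy as np
s=manip.sense();print(s)
a=manip.camera("top");b=manip.camera("scene")
cv2.imwrite("pics/top.png",a[:,:,::-1]);cv2.imwrite("pics/scene.png",b[:,:,::-1])
for n in("top","scene","wrist"):print(n,manip.camera_info(n))
E
```

```text
pics
{'clock': 0.0, 'joints': array([ 1.16903598e+00,  1.26374464e-01, -4.06253502e-02,  1.40538517e+00,
       -3.04406742e-05,  1.57078162e+00]), 'joint_vel': array([ 0.00060808,  0.00098897,  0.00067449,  0.00034288,  0.00127556,
       -0.00146359]), 'effort': array([-1.03830291e-03, -4.35914040e+01,  3.52923203e+01,  1.73233298e-02,
       -6.10152347e-05,  8.48239750e-06]), 'tool_pos': array([0.20515192, 0.48283642, 0.24452341]), 'orientation': array([-6.26767732e-01, -3.07814170e+00,  2.45458467e-03]), 'force': array([ 0.59234548,  0.64460185, -0.86828999]), 'moment': array([ 0.05614327,  0.01539802, -0.0080557 ]), 'opening': 0.0851955711997153}
top {'fov_y': 49.12946877392807, 'cx': 316.9841304814611, 'cy': 198.21727445468304, 'R': array([[-0.01476371, -0.99988433,  0.00365557],
       [-0.97857885,  0.01369813, -0.20541615],
       [ 0.20534232, -0.00660997, -0.97866789]]), 't': array([-0.05950793,  0.5283688 ,  1.54747164])}
scene {'fov_y': 45.204891389677876, 'cx': 322.9075575821542, 'cy': 193.88727541398708, 'R': array([[-0.05822646,  0.99823453, -0.01172647],
       [ 0.81507991,  0.04075429, -0.57791335],
       [-0.57641515, -0.04320786, -0.81601388]]), 't': array([ 0.08781345, -0.35917458,  1.7263719 ])}
wrist {'fov_y': 65.70646984690485, 'cx': 323.0388110522558, 'cy': 200.2685654545227, 'mount': array([[-1.78474244e-04, -9.54314612e-01, -2.98803598e-01,
         7.64562948e-02],
       [ 9.99999102e-01,  2.26508164e-04, -1.32071413e-03,
         1.22335527e-03],
       [ 1.32805825e-03, -2.98803566e-01,  9.54313714e-01,
        -1.28522447e-01],
       [ 0.00000000e+00,  0.00000000e+00,  0.00000000e+00,
         1.00000000e+00]])}
```

View pics/top.png

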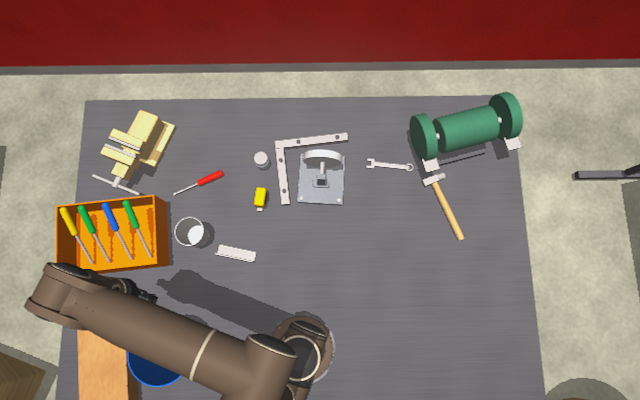

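View pics/scene.png

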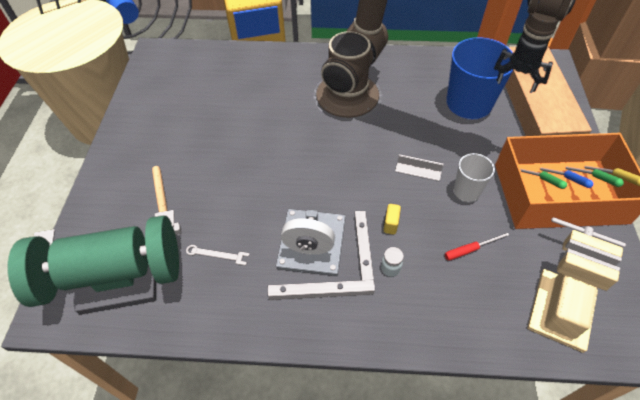

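The top view shows the fence corner near (283,147), the stand spanning about (299–345,150–204) and the drum near (322,155). The tape and jar lie left of the side bar, and the wrench is to the right. Next I'll enlarge it to pick corners.

```bash
cat > h.py <<'E'
from rig import manip
import cv2,numpy as np
from scipy.spatial.transform import Rotation as Ro
H={"top":400,"scene":400,"wrist":400}
def f(i): return 200/np.tan(np.radians(i["fov_y"])/2)
def ray(n,uv,s=None):
    i=manip.camera_info(n);d=(np.array(uv,float)-[i["cx"],i["cy"]])/f(i)
    if n!="wrist":
        R=i["R"];return -R.T@i["t"], R.T@np.array([d[0],d[1],1])
    th=np.hypot(*d);k=np.sin(th)/th if th>1e-9 else 1
    v=np.array([d[0]*k,d[1]*k,np.cos(th)]);M=i["mount"];T=Ro.from_rotvec(s["orientation"]).as_matrix()
    return T@M[:3,3]+s["tool_pos"], T@M[:3,:3]@v
def onz(n,uv,z,s=None):
    c,d=ray(n,uv,s);return c+d*(z-c[2])/d[2]
def proj(n,X,s=None):
    i=manip.camera_info(n);X=np.array(X,float)
    if n!="wrist": p=i["R"]@X+i["t"];q=p[:2]/p[2]
    else:
        T=Ro.from_rotvec(s["orientation"]).as_matrix();M=i["mount"]
        p=M[:3,:3].T@(T.T@(X-s["tool_pos"])-M[:3,3]);r=np.hypot(*p[:2]);q=p[:2]/r*np.arctan2(r,p[2])
    return q*f(i)+[i["cx"],i["cy"]]
E
python3 - <<'E'
import cv2,numpy as np
a=cv2.imread("pics/top.png")[125:215,265:355];b=cv2.imread("pics/scene.png")[200:302,262:382]
a=cv2.resize(a,(400,400),interpolation=cv2.INTER_CUBIC);b=cv2.resize(b,(400,340),interpolation=cv2.INTER_CUBIC)
b=cv2.copyMakeBorder(b,0,60,0,0,cv2.BORDER_CONSTANT)
cv2.imwrite("pics/c1.png",np.hstack([a,b]))
E
```

```text
(no output)
```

View pics/c1.png

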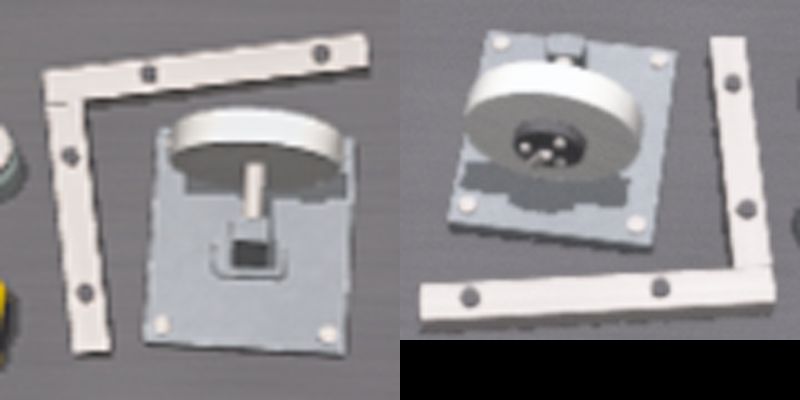

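```bash
python3 - <<'E'
from h import *
np.set_printoptions(precision=4,suppress=True)
T=lambda p:(265+p[0]*.225,125+p[1]*.225)
S=lambda p:(262+p[0]*.3,200+p[1]*.3)
P={}
for nm,z,t,s in [("corner",.03,(85,102),(333,268)),("frontend",.03,(368,66),(20,284)),("sideend",.03,(111,350),(310,37)),
 ("RL",.02,(143,343),(276,50)),("RR",.02,(346,354),(87,30)),("FL",.02,(158,128),(250,246)),("FR",.02,(355,140),(47,222))]:
    a=onz("top",T(t),z);b=onz("scene",S(s),z);P[nm]=(a+b)/2;print(nm,a[:2],b[:2])
ang=lambda v:np.degrees(np.arctan2(v[1],v[0]))
c=P["corner"]
print("fence yaw",ang(c-P["sideend"]),ang(c-P["frontend"])-90)
print("stand yaw",ang(P["FL"]-P["RL"]),ang(P["FR"]-P["RR"]),ang(P["RL"]-P["RR"])-90,ang(P["FL"]-P["FR"])-90)
E
```

```text
corner [0.7302 0.0551] [0.7402 0.059 ]
frontend [ 0.7594 -0.1886] [ 0.767 -0.188]
sideend [0.5131 0.0332] [0.5216 0.0365]
RL [0.5207 0.0069] [0.5302 0.0073]
RR [ 0.5089 -0.1635] [ 0.5176 -0.1605]
FL [ 0.7092 -0.007 ] [ 0.7196 -0.0077]
FR [ 0.6962 -0.1763] [ 0.7068 -0.1744]
fence yaw 5.820125843552283 6.510904648689802
stand yaw -4.374615463271747 -4.049700742963212 -4.123180953185312 -4.401101040517872
```

The fence corner is at about (0.735, 0.057) with yaw 6.2°. The stand origin is at about (0.648, -0.087) with yaw -4.3°. I'll move the tool behind the stand, jaws parallel to the rear edge.

Request:
send_rows(
  series=[
    [-0.04,-0.038,0,-4,-1],
    [-0.085,-0.08,0,-8,-1],
    [-0.13,-0.123,0,-12,-1],
    [-0.175,-0.166,0,-16,-1],
    [-0.22,-0.209,0,-20,-1],
    [-0.265,-0.252,0,-24,-1],
    [-0.31,-0.295,0,-28,-1],
    [-0.355,-0.338,0,-29,-1],
  ],
)

```text
clock: 1.1
tool_pos: [0.4, 0.0309, 0.2451]
orientation: [0.165, -3.137, 0.002]
force: [0.8, 1.0, 0.0]
opening: 0.0852
```

Request:
send_rows(
  series=[
    [-0.008,-0.055,0,0,-1],
    [-0.018,-0.11,0,0,-1],
    [-0.018,-0.116,0,0,-1],
    [-0.018,-0.116,0,0,-1],
  ],
)

```text
clock: 1.6
tool_pos: [0.4297, -0.0826, 0.2447]
orientation: [0.163, -3.136, 0.001]
force: [0.4, 0.5, -0.3]
opening: 0.0852
```

```bash
python3 - <<'E'
from h import *
s=manip.sense();a=manip.camera("wrist");cv2.imwrite("pics/w1.png",a[:,:,::-1]);print(s["tool_pos"],s["orientation"])
np.set_printoptions(precision=1,suppress=True)
for p in [(.735,.057,.03),(.763,-.188,.03),(.517,.035,.03),(.525,.007,.02),(.513,-.162,.02)]:print(proj("wrist",p,s))
E
```

```text
[ 0.42968205 -0.08264927  0.24473958] [ 1.63118478e-01 -3.13594505e+00  6.60461927e-04]
[388.6 369. ]
[238.1 368.1]
[407.6 251.4]
[384. 252.]
[253.  230.9]
```

View pics/w1.png

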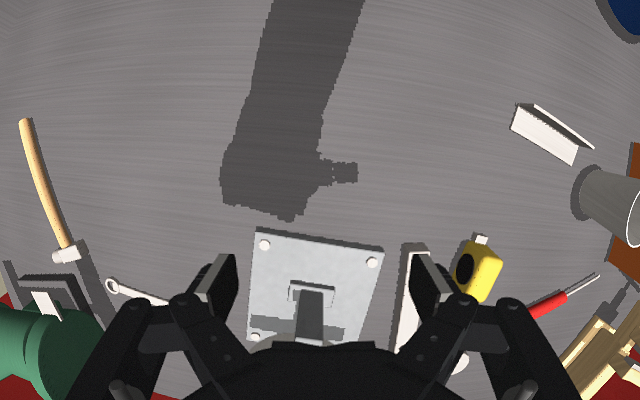

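Rear base corners appear at (257,228) and (384,248), close to predictions. The side bar's end is at about (404–428,244), just right of the base.

```bash
python3 - <<'E'
from h import *
s=manip.sense()
for p,z in [((257,227.5),.02),((384,247.5),.02),((404,243.5),.03),((428,243.5),.03),((403,300),.03),((247,338),.02)]:print(p,onz("wrist",p,z,s).round(4))
E
```

```text
(257, 227.5) [ 0.508  -0.1562  0.02  ]
(384, 247.5) [0.5186 0.0067 0.02  ]
(404, 243.5) [0.5064 0.0288 0.03  ]
(428, 243.5) [0.5039 0.061  0.03  ]
(403, 300) [0.5922 0.0467 0.03  ]
(247, 338) [ 0.6978 -0.1712  0.02  ]
```

Request:
send_rows(
  series=[
    [0,-0.005,0.06,0,-1],
    [0,-0.01,0.12,0,-1],
    [0,-0.01,0.17,0,-1],
    [0,-0.01,0.2,0,-1],
    [0,-0.01,0.225,0,-1],
    [0,-0.01,0.233,0,-1],
    [0,-0.01,0.233,0,-1],
  ],
)

```text
clock: 2.52
tool_pos: [0.4304, -0.0911, 0.0122]
orientation: [0.168, -3.136, 0.0]
force: [0.4, -0.1, 0.3]
opening: 0.0853
```

Request:
send_rows(
  series=[
    [-0.02,0,0,0,-1],
    [-0.045,0,0,0,-1],
    [-0.055,0,0,0,-1],
    [-0.065,0,0,0,-1],
    [-0.075,0,0,0,-1],
    [-0.085,0,0,0,-1],
    [-0.092,0,0,0,-1],
    [-0.096,0,0,0,-1],
  ],
)

```text
clock: 3.52
tool_pos: [0.5229, -0.0815, 0.0112]
orientation: [0.165, -3.13, 0.003]
force: [-8.7, -2.8, 3.8]
opening: 0.0854
```

Request:
send_rows(
  series=[
    [-0.005,0,0,0,-1],
    [-0.01,0,0,0,-1],
    [-0.014,0,0,0,-1],
    [-0.014,0,0,0,-1],
  ],
)

```text
clock: 4.03
tool_pos: [0.5343, -0.0808, 0.0103]
orientation: [0.162, -3.125, 0.005]
force: [-5.5, -2.3, 0.7]
opening: 0.0857
```

```bash
python3 - <<'E'
from h import *
s=manip.sense();a=manip.camera("top");w=manip.camera("wrist")
a=cv2.resize(a[125:215,265:355],(400,400),interpolation=cv2.INTER_CUBIC);w=w[150:350,220:420];w=cv2.resize(w,(400,400),interpolation=cv2.INTER_CUBIC)
cv2.imwrite("pics/p2.png",np.hstack([a,w])[:,:,::-1])
E
```

```text
(no output)
```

View pics/p2.png

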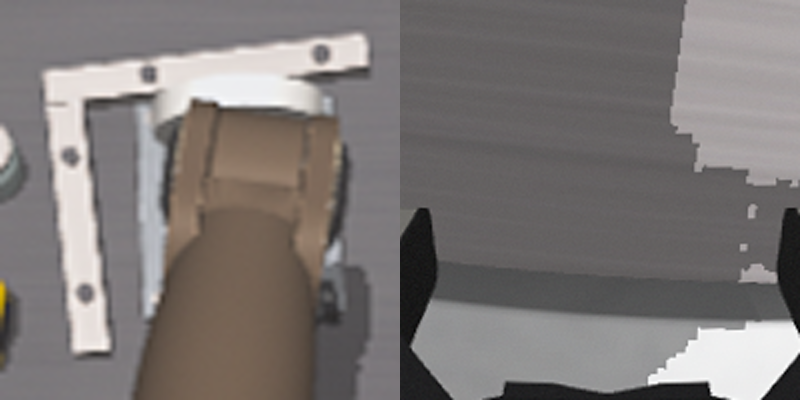

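The base is now nearly square, about 10 px of crop (≈4 mm) short of the front bar. Both tips are on the rear edge.

Request:
send_rows(
  series=[
    [-0.004,0,0,0,-1],
    [-0.008,0,0,0,-1],
    [-0.01,0,0,0,-1],
  ],
)

```text
clock: 4.5
tool_pos: [0.5411, -0.0806, 0.0094]
orientation: [0.159, -3.119, 0.007]
force: [-9.0, -3.5, 3.7]
opening: 0.0857
```

Request:
send_rows(
  series=[
    [-0.004,0,0,0,-1],
    [-0.008,0,0,0,-1],
    [-0.01,0,0,0,-1],
  ],
)

```text
clock: 4.88
tool_pos: [0.5463, -0.0811, 0.0083]
orientation: [0.154, -3.11, 0.012]
force: [-13.1, -5.9, 6.3]
opening: 0.0855
```

Request:
send_rows(
  series=[
    [-0.004,0,0,0,-1],
    [-0.008,0,0,0,-1],
    [-0.01,0,0,0,-1],
  ],
)

```text
clock: 5.25
tool_pos: [0.5487, -0.0816, 0.0067]
orientation: [0.15, -3.095, 0.016]
force: [-23.6, -6.5, 12.0]
opening: 0.0851
```

The force rise to 24 N means the base is on the front bar. I'll back off, lift and move to the -y side.

Request:
send_rows(
  series=[
    [0.03,0,0,0,-1],
    [0.06,0,-0.02,0,-0.5],
    [0.06,-0.03,-0.06,0,0],
    [0.06,-0.08,-0.08,0,0.5],
    [0.06,-0.14,-0.08,0,1],
    [0.06,-0.16,-0.08,0,1],
    [0.06,-0.16,-0.08,0,1],
  ],
)

```text
clock: 6.12
tool_pos: [0.5074, -0.2465, 0.0901]
orientation: [0.146, -3.095, 0.015]
force: [0.2, 0.7, -0.2]
opening: 0.0002
```

```bash
python3 - <<'E'
from h import *
s=manip.sense();a=manip.camera("top");w=manip.camera("wrist");print(s["tool_pos"],s["orientation"])
a=cv2.resize(a[125:215,265:355],(400,400),interpolation=cv2.INTER_CUBIC);b=manip.camera("scene")[200:302,262:382]
b=cv2.copyMakeBorder(cv2.resize(b,(400,340),interpolation=cv2.INTER_CUBIC),0,60,0,0,cv2.BORDER_CONSTANT)
cv2.imwrite("pics/p3.png",np.hstack([a,b])[:,:,::-1])
E
```

```text
[ 0.50742771 -0.24647276  0.09010401] [ 0.14601248 -3.09467457  0.01501729]
```

View pics/p3.png

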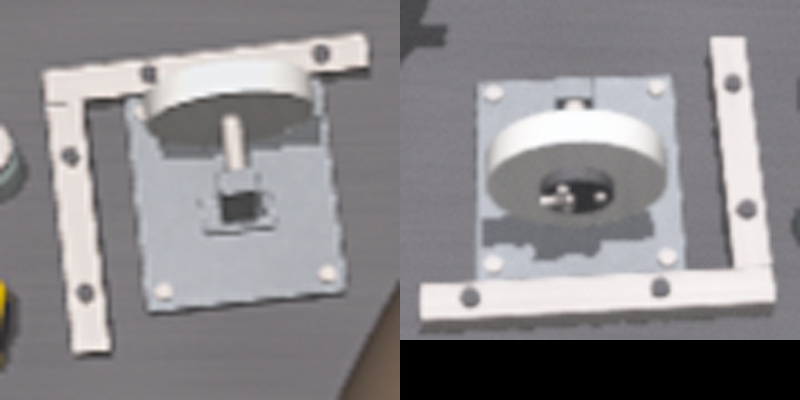

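The base sits against the front bar, square, with about a 35 mm gap to the side bar. Next I'll push on the tail end of the -y edge.

Request:
send_rows(
  series=[
    [-0.05,0.01,0,0,1],
    [-0.1,0.02,0.01,0,1],
    [-0.111,0.02,0.03,0,1],
    [-0.111,0.02,0.05,0,1],
    [-0.111,0.02,0.05,0,1],
  ],
)

```text
clock: 6.9
tool_pos: [0.6115, -0.2127, 0.0328]
orientation: [0.153, -3.089, 0.012]
force: [-0.1, 0.1, -0.0]
opening: -0.0001
```

Request:
send_rows(
  series=[
    [0,0,0.008,0,1],
    [0,0.01,0.012,0,1],
    [0,0.025,0.012,0,1],
    [0,0.034,0.012,0,1],
    [0,0.041,0.012,0,1],
    [0,0.048,0.012,0,1],
    [0,0.055,0.012,0,1],
    [0,0.058,0.012,0,1],
  ],
)

```text
clock: 7.9
tool_pos: [0.6046, -0.1575, 0.0211]
orientation: [0.151, -3.088, 0.022]
force: [-3.7, -10.8, 1.4]
opening: 0.0001
```

Request:
send_rows(
  series=[
    [0,0.004,0,0,1],
    [0,0.008,0,0,1],
    [0,0.01,0,0,1],
  ],
)

```text
clock: 8.28
tool_pos: [0.6028, -0.1499, 0.0213]
orientation: [0.148, -3.086, 0.03]
force: [-2.4, -10.3, 0.3]
opening: 0.0003
```

Request:
send_rows(
  series=[
    [0,0.004,0,0,1],
    [0,0.008,0,0,1],
    [0,0.01,0,0,1],
  ],
)

```text
clock: 8.65
tool_pos: [0.601, -0.1422, 0.0214]
orientation: [0.146, -3.084, 0.039]
force: [-2.6, -10.1, 0.1]
opening: 0.0003
```

Request:
send_rows(
  series=[
    [0,0.004,0,0,1],
    [0,0.008,0,0,1],
    [0,0.01,0,0,1],
  ],
)

```text
clock: 9.02
tool_pos: [0.6007, -0.1394, 0.0217]
orientation: [0.14, -3.085, 0.064]
force: [1.8, -29.7, -6.3]
opening: 0.0
```

Contact at 30 N. I'll back off and check both gaps.

Request:
send_rows(
  series=[
    [0,-0.03,0,0,1],
    [0,-0.06,-0.02,0,0.5],
    [0.04,-0.08,-0.08,0,-0.2],
    [0.09,-0.08,-0.08,0,-1],
    [0.12,-0.04,-0.08,0,-1],
    [0.13,0,-0.08,0,-1],
    [0.13,0.03,-0.08,0,-1],
  ],
)

```text
clock: 9.9
tool_pos: [0.4717, -0.1164, 0.1082]
orientation: [0.139, -3.086, 0.065]
force: [0.5, 0.0, 0.4]
opening: 0.0851
```

```bash
python3 - <<'E'
from h import *
s=manip.sense();a=manip.camera("top");print(s["tool_pos"],s["orientation"])
a=cv2.resize(a[125:215,265:355],(400,400),interpolation=cv2.INTER_CUBIC);b=manip.camera("scene")[200:302,262:382]
b=cv2.copyMakeBorder(cv2.resize(b,(400,340),interpolation=cv2.INTER_CUBIC),0,60,0,0,cv2.BORDER_CONSTANT)
cv2.imwrite("pics/p4.png",np.hstack([a,b])[:,:,::-1])
E
```

```text
[ 0.47166583 -0.11636564  0.10816956] [ 0.13906769 -3.08572865  0.06462242]
```

View pics/p4.png

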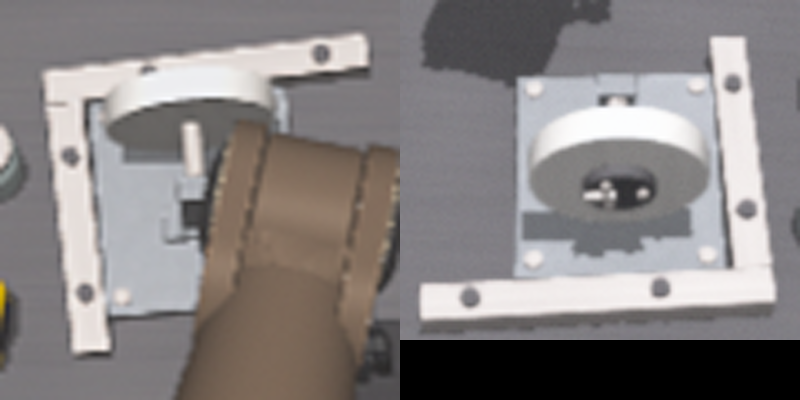

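The rear-left base corner touches the side bar, but the front-left has a 3–4 mm gap, so the base is turned about 2° clockwise. I'll push the -y edge again further forward, using the back of the open left finger, then the rear.

```bash
cat >> h.py <<'E'
C=np.array([.735,.057,0]);A=np.radians(6.2)
RF=np.array([[np.cos(A),-np.sin(A),0],[np.sin(A),np.cos(A),0],[0,0,1]])
def st():
    s=manip.sense();T=Ro.from_rotvec(s["orientation"]).as_matrix()
    print("fence tcp",(RF.T@(s["tool_pos"]-C)*1e3).round(1),"yaw_y",np.degrees(np.arctan2(T[1,1],T[0,1])).round(1),"zax",T[:,2].round(3),"F",(RF.T@s["force"]).round(1),"t",s["clock"],"open",s["opening"].round(4))
    return s,T
def go(*fence_pts):
    s,T=st()
    for p in fence_pts: print(p,"->",(T.T@(RF@(np.array(p)/1e3)+C-s["tool_pos"])).round(3))
E
python3 - <<'E'
from h import *
go((-200,-260,110),(-95,-260,60),(-95,-240,11),(-95,-227,11),(-95,-220,11))
E
```

```text
Traceback (most recent call last):
  File "h.py", line 29, in go
    s,T=st()
        ~~^^
  File "h.py", line 26, in st
    print("fence tcp",(RF.T@(s["tool_pos"]-C)*1e3).round(1),"yaw_y",np.degrees(np.arctan2(T[1,1],T[0,1])).round(1),"zax",T[:,2].round(3),"F",(RF.T@s["force"]).round(1),"t",s["clock"],"open",s["opening"].round(4))
                                                                                                                                                                                              ^^^^^^^^^^^^^^^^^^
AttributeError: 'float' object has no attribute 'round'
```

```bash
sed -i 's/s\["opening"\].round(4)/round(s["opening"],4)/' h.py
python3 - <<'E'
from h import *
go((-200,-260,110),(-95,-260,60),(-95,-250,11),(-95,-230,11),(-95,-220,11))
E
```

```text
fence tcp [-279.9 -143.   108. ] yaw_y 95.4 zax [-0.05  -0.044 -0.998] F [-0.3 -1.7 -0.3] t 10.0 open 0.0854
(-200, -260, 110) -> [-0.082 -0.116 -0.002]
(-95, -260, 60) -> [-0.189 -0.113  0.042]
(-95, -250, 11) -> [-0.192 -0.101  0.091]
(-95, -230, 11) -> [-0.191 -0.081  0.09 ]
(-95, -220, 11) -> [-0.191 -0.071  0.09 ]
```

```bash
python3 - <<'E'
from h import *
for p in [(366,159),(366,167),(400,165),(413,171)]:print(p,(RF.T@(onz("top",p,.005)+[.005,0,0]-C)*1e3).round())
E
```

```text
(366, 159) [ -74. -309.    5.]
(366, 167) [-106. -305.    5.]
(400, 165) [-114. -436.    5.]
(413, 171) [-143. -481.    5.]
```

Request:
send_rows(
  series=[
    [-0.03,-0.05,0,0,-1],
    [-0.07,-0.1,0,0,-1],
    [-0.12,-0.113,0,0,-1],
    [-0.17,-0.113,0.01,0,-1],
    [-0.189,-0.113,0.02,0,-1],
    [-0.189,-0.113,0.02,0,-1],
  ],
)

```text
clock: 10.75
tool_pos: [0.6702, -0.2113, 0.0801]
orientation: [0.145, -3.083, 0.063]
force: [0.3, 0.6, -0.2]
opening: 0.0851
```

The wrench lies at fence y ≤ -300, so an open jaw along y would hit it. I'll turn the tool 90° instead and use both finger sides on the -y edge, which also squares the base.

Request:
send_rows(
  series=[
    [0,0.01,0,10.5,-1],
    [0,0.02,0,21,-1],
    [0,0.02,0,31.5,-1],
    [0,0.02,0,42,-1],
    [0,0.02,0,52.5,-1],
    [0,0.02,0,63,-1],
    [0,0.02,0,73.5,-1],
    [0,0.02,0,84,-1],
  ],
)

```text
clock: 11.75
tool_pos: [0.6675, -0.1921, 0.0806]
orientation: [-1.989, -2.414, 0.104]
force: [-0.2, -0.2, -0.5]
opening: 0.0853
```

```bash
python3 - <<'E'
from h import *
go((-120,-215,60),(-120,-215,20),(-120,-215,11),(-120,-185,11),(-120,-175,11))
E
```

```text
fence tcp [ -94.  -240.3   80.6] yaw_y 10.9 zax [-0.052 -0.044 -0.998] F [-0.2 -0.2 -0.5] t 11.75 open 0.0853
(-120, -215, 60) -> [ 0.028 -0.023  0.021]
(-120, -215, 20) -> [ 0.029 -0.02   0.061]
(-120, -215, 11) -> [ 0.03 -0.02  0.07]
(-120, -185, 11) -> [ 0.06  -0.017  0.069]
(-120, -175, 11) -> [ 0.07  -0.016  0.068]
```

Request:
send_rows(
  series=[
    [0.02,-0.015,0.03,4.7,-1],
    [0.03,-0.02,0.055,4.7,-1],
    [0.03,-0.02,0.068,4.7,-1],
    [0.037,-0.02,0.068,4.7,-1],
    [0.047,-0.019,0.068,4.7,-1],
    [0.055,-0.018,0.067,4.7,-1],
    [0.061,-0.017,0.067,4.7,-1],
  ],
)

```text
clock: 12.62
tool_pos: [0.6363, -0.1377, 0.0135]
orientation: [-2.089, -2.333, 0.104]
force: [0.1, -0.3, 0.2]
opening: 0.0855
```

```bash
python3 - <<'E'
from h import *
st()
E
```

```text
fence tcp [-119.2 -182.9   13.5] yaw_y 6.3 zax [-0.051 -0.044 -0.998] F [ 0.1 -0.3  0.2] t 12.625 open 0.0855
```

Request:
send_rows(
  series=[
    [0.005,0,0,0,-1],
    [0.009,0,0,0,-1],
    [0.013,0,0,0,-1],
    [0.016,0,0,0,-1],
  ],
)

```text
clock: 13.12
tool_pos: [0.6372, -0.1324, 0.0143]
orientation: [2.094, 2.324, -0.126]
force: [7.1, -43.3, -8.0]
opening: 0.0857
```

```bash
python3 - <<'E'
from h import *
st()
E
```

```text
fence tcp [-117.7 -177.7   14.3] yaw_y 5.9 zax [-0.046 -0.067 -0.997] F [  2.3 -43.8  -8. ] t 13.125 open 0.0857
```

Request:
send_rows(
  series=[
    [-0.03,0,0,0,-1],
    [-0.035,-0.04,-0.02,0,-1],
    [-0.035,-0.09,-0.03,0,0],
    [-0.02,-0.13,-0.03,0,1],
    [0.03,-0.13,-0.03,0,1],
    [0.075,-0.13,-0.03,0,1],
    [0.08,-0.13,-0.03,0,1],
    [0.08,-0.13,-0.03,0,1],
  ],
)

```text
clock: 14.12
tool_pos: [0.5013, -0.0641, 0.0463]
orientation: [2.092, 2.325, -0.125]
force: [0.2, 0.3, 0.4]
opening: -0.0001
```

```bash
python3 - <<'E'
from h import *
go((-240,-95,22),(-206,-95,22),(-196,-95,22))
E
```

```text
fence tcp [-245.4  -95.2   46.3] yaw_y 5.9 zax [-0.045 -0.067 -0.997] F [0.3 0.3 0.4] t 14.125 open -0.0001
(-240, -95, 22) -> [0.002 0.007 0.024]
(-206, -95, 22) -> [0.002 0.041 0.022]
(-196, -95, 22) -> [0.002 0.051 0.022]
```

Request:
send_rows(
  series=[
    [0,0.01,0.015,0,1],
    [0,0.02,0.023,0,1],
    [0,0.03,0.023,0,1],
    [0,0.038,0.022,0,1],
    [0,0.044,0.022,0,1],
    [0,0.05,0.022,0,1],
    [0,0.054,0.022,0,1],
    [0,0.054,0.022,0,1],
  ],
)

```text
clock: 15.12
tool_pos: [0.5458, -0.0609, 0.0206]
orientation: [2.099, 2.332, -0.145]
force: [-25.4, -3.9, 14.1]
opening: -0.0
```

```bash
python3 - <<'E'
from h import *
st()
E
```

```text
fence tcp [-200.8  -96.8   20.6] yaw_y 5.9 zax [-0.061 -0.069 -0.996] F [-25.6  -1.1  14.1] t 15.125 open -0.0
```

Rear contact at 25 N. I'll retract, rise, then check flushness and the key from the scene and top cameras.

Request:
send_rows(
  series=[
    [0,-0.03,0,0,0],
    [0,-0.05,-0.06,0,-1],
    [0,-0.06,-0.12,0,-1],
    [0,-0.06,-0.18,0,-1],
    [0,-0.06,-0.22,0,-1],
    [0,-0.06,-0.22,0,-1],
  ],
)

```text
clock: 15.88
tool_pos: [0.5016, -0.0517, 0.2477]
orientation: [2.095, 2.328, -0.138]
force: [0.2, -0.7, -0.7]
opening: 0.0853
```

```bash
cat >> h.py <<'E'
def look(fn):
    a=manip.camera("top");b=manip.camera("scene")
    a=cv2.resize(a[130:215,265:345],(377,400),interpolation=cv2.INTER_CUBIC)
    d=proj("scene",RF@np.array([-.021,-.085,.115])+C).astype(int);print("hub px",d)
    b=cv2.resize(b[d[1]-25:d[1]+25,d[0]-26:d[0]+26],(416,400),interpolation=cv2.INTER_CUBIC)
    cv2.imwrite(fn,np.hstack([a,b])[:,:,::-1])
E
python3 - <<'E'
from h import *
st();look("pics/p5.png")
E
```

```text
fence tcp [-243.8  -82.8  247.7] yaw_y 5.9 zax [-0.054 -0.07  -0.996] F [ 0.1 -0.7 -0.7] t 15.875 open 0.0853
hub px [328 258]
```

View pics/p5.png

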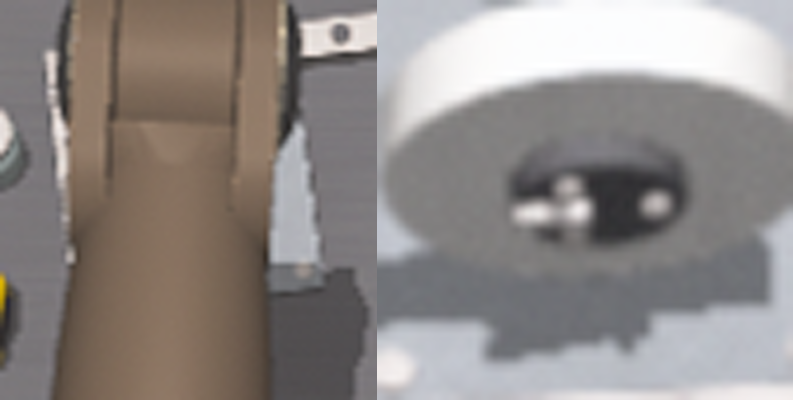

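The base's right edge and rear corner look square. On the hub, the key appears at crop (515–590,211), pointing image-left, which is stand -y, so the drum is at about +90°. I'll measure this by rectifying the hub's face plane.

```bash
cat >> h.py <<'E'
def key(fn=None):
    im=manip.camera("scene").copy()
    O=np.array([-.021,-.085,.115]) # hub face centre in fence frame (stand x=36+)
    K=6.0; N=420 # px per mm; window 70 mm; columns = fence +y, rows = -z
    w=np.array([[-35,35],[35,35],[35,-35],[-35,-35]])/1e3
    src=np.float32([proj("scene",RF@(O+[-.003,y,z])+C) for y,z in w])
    M=cv2.getPerspectiveTransform(src,np.float32([[0,0],[N,0],[N,N],[0,N]]))
    r=cv2.warpPerspective(im,M,(N,N),flags=cv2.INTER_CUBIC);g=cv2.cvtColor(r,cv2.COLOR_RGB2GRAY)
    n,l,s,c=cv2.connectedComponentsWithStats((g<55).astype(np.uint8))
    k=1+np.argmax(s[1:,4]);h=cv2.convexHull(np.argwhere(l==k)[:,::-1].astype(np.int32));
    (cx,cy),rad=cv2.minEnclosingCircle(h);e=cv2.fitEllipse(h);print("hub circle",cx,cy,rad/K,"ell",np.round(e,0) if 0 else e)
    n,l,s,c=cv2.connectedComponentsWithStats((g>130).astype(np.uint8))
    for j in range(1,n):
        if s[j,4]>150 and np.hypot(*(c[j]-[cx,cy]))<32*K:
            p=np.argwhere(l==j)[:,::-1]-[cx,cy];q=p[np.argmax(np.hypot(*p.T))]
            ev,V=np.linalg.eigh(np.cov(p.T));d=c[j]-[cx,cy];v=V[:,1]*np.sign(V[:,1]@d)
            print("blob area mm2 %.0f"%(s[j,4]/36),"cen mm",(d/K).round(1),"ang cen %.0f far %.0f axis %.0f len %.1f wid %.1f"%(*[np.degrees(np.arctan2(-t[0],-t[1])) for t in (d,q,v)],4*ev[1]**.5/K,4*ev[0]**.5/K))
    if fn: cv2.imwrite(fn,r[:,:,::-1])
E
python3 - <<'E'
from h import *
key("pics/k1.png")
E
```

```text
hub circle 242.81944274902344 251.77711486816406 21.590731302897137 ell ((255.3029327392578, 242.61827087402344), (165.13323974609375, 278.4993591308594), 4.189291000366211)
blob area mm2 498 cen mm [-18.    0.3] ang cen 91 far 105 axis 142 len 33.6 wid 25.1
blob area mm2 87 cen mm [14.6  0.3] ang cen -91 far -95 axis -180 len 13.7 wid 8.1
```

View pics/k1.png

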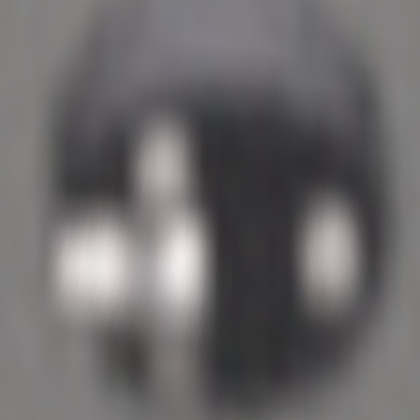

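The rectified hub runs over x 55–385 px. The key is a bright bar from centre to the left, (60–205,265), at about 92°, with three bolts 120° apart. Next I'll go above the drum and check its x-centre with the wrist camera.

```bash
python3 - <<'E'
from h import *
go((-46,-85,275))
E
```

```text
fence tcp [-245.9  -82.7  242.9] yaw_y 5.9 zax [-0.062 -0.069 -0.996] F [ 0.   0.5 -1.1] t 16.025 open 0.0852
(-46, -85, 275) -> [-0.004  0.197 -0.046]
```

Request:
send_rows(
  series=[
    [0,0.03,-0.015,0,-1],
    [-0.001,0.08,-0.03,0,-1],
    [-0.002,0.13,-0.046,0,-1],
    [-0.004,0.18,-0.046,0,-1],
    [-0.004,0.197,-0.046,0,-1],
    [-0.004,0.197,-0.046,0,-1],
    [-0.004,0.197,-0.046,0,-1],
  ],
)

```text
clock: 16.9
tool_pos: [0.6975, -0.0324, 0.2744]
orientation: [-2.098, -2.331, 0.148]
force: [-0.6, 0.1, -0.2]
opening: 0.0854
```

```bash
python3 - <<'E'
from h import *
s,T=st();w=manip.camera("wrist")
cv2.imwrite("pics/w2.png",w[:,:,::-1])
for p in [(-60,-85,.185),(-34,-85,.185),(-60,-50,.1756),(-34,-50,.1756)]:print(p,proj("wrist",RF@np.array([p[0]/1e3,p[1]/1e3,p[2]])+C,s).round(1))
E
```

```text
fence tcp [-47.  -84.9 274.4] yaw_y 5.9 zax [-0.064 -0.069 -0.996] F [-0.6  0.2 -0.2] t 16.9 open 0.0854
(-60, -85, 0.185) [313.6 204.6]
(-34, -85, 0.185) [348.6 205.4]
(-60, -50, 0.1756) [314.1 155.7]
(-34, -50, 0.1756) [349.5 156.2]
```

View pics/w2.png

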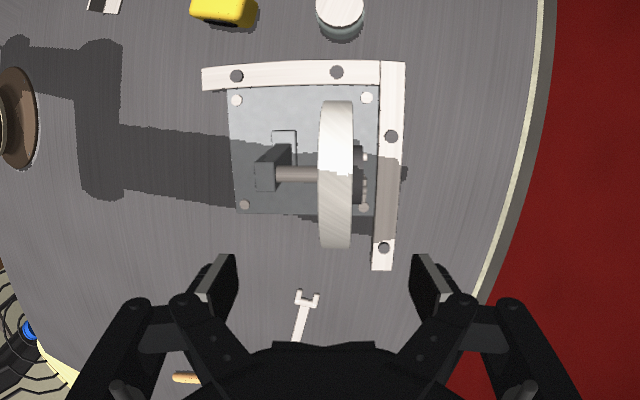

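The wrist view shows the base flush on both bars. The rim spans x 318–355, against 314–349 predicted, so the drum lies about 3.5 mm farther +x than nominal.

```bash
python3 - <<'E'
from h import *
s,T=st();g=cv2.imread("pics/w2.png",0)
for r in (130,150,160):
    row=g[r,295:375].astype(int);d=np.diff(row);print(r,295+np.argmax(d[:40])+1,[ (295+i+1,d[i]) for i in range(len(d)) if abs(d[i])>25])
F=lambda p,z:(RF.T@(onz("wrist",p,z,s)-C)*1e3).round(1)
for z,r in((.182,160),(.182,180)):print(F((318.5,r),z),F((354,r),z))
for p in [(-43,-15,.115),(-43,-155,.115)]:print(p,proj("wrist",RF@np.array([p[0]/1e3,p[1]/1e3,p[2]])+C,s).round(1))
print("front bar inner",F((379,130),.03),F((373,265),.03),"side bar inner",F((230,88),.03),F((378,86),.03))
go((-41,-117,240),(-41,-117,168),(-41,-115,167))
E
```

```text
fence tcp [-47.1 -84.9 275.2] yaw_y 5.9 zax [-0.063 -0.069 -0.996] F [ 0.3  0.5 -0.4] t 16.95 open 0.0854
130 296 [(296, np.int64(73)), (320, np.int64(62)), (352, np.int64(-38)), (353, np.int64(-50)), (354, np.int64(35))]
150 297 [(296, np.int64(-55)), (297, np.int64(84)), (298, np.int64(28)), (317, np.int64(-26)), (318, np.int64(50)), (319, np.int64(35)), (353, np.int64(-178)), (362, np.int64(48)), (363, np.int64(52)), (364, np.int64(27))]
160 318 [(298, np.int64(31)), (317, np.int64(52)), (318, np.int64(72)), (353, np.int64(-153)), (363, np.int64(36)), (364, np.int64(35)), (367, np.int64(-38))]
[-56.4 -51.9 182. ] [-30.9 -51.5 182. ]
[-56.5 -67.  182. ] [-30.5 -66.5 182. ]
(-43, -15, 0.115) [339.3 103.6]
(-43, -155, 0.115) [337.9 242.1]
front bar inner [  2.9 -50.4  30. ] [   5.5 -237.5   30. ] side bar inner [-178.     3.6   30. ] [ 0.4  2.3 30. ]
fence tcp [-47.1 -84.9 275.2] yaw_y 5.9 zax [-0.063 -0.069 -0.996] F [ 0.3  0.5 -0.4] t 16.95 open 0.0854
(-41, -117, 240) -> [-0.03   0.009  0.037]
(-41, -117, 168) -> [-0.025  0.014  0.108]
(-41, -115, 167) -> [-0.023  0.014  0.109]
```

```bash
sed -i 's/C=np.array(\[.735,.057,0\])/C=np.array([.7383,.0594,0])/' h.py; python3 - <<'E'
from h import *
go((-46,-117,230),(-46,-117,190),(-46,-115,167))
E
```

```text
fence tcp [-50.7 -86.9 275.2] yaw_y 5.9 zax [-0.063 -0.069 -0.996] F [ 0.3  0.5 -0.4] t 16.95 open 0.0854
(-46, -117, 230) -> [-0.027  0.008  0.047]
(-46, -117, 190) -> [-0.025  0.011  0.086]
(-46, -115, 167) -> [-0.021  0.012  0.109]
```

Request:
send_rows(
  series=[
    [-0.02,0.007,0.03,0,-1],
    [-0.025,0.01,0.06,0,-1],
    [-0.024,0.011,0.09,0,-1],
    [-0.021,0.012,0.109,0,-1],
    [-0.021,0.012,0.109,0,0],
    [-0.021,0.012,0.109,0,1],
    [-0.021,0.012,0.109,0,1],
    [-0.021,0.012,0.109,0,1],
  ],
  newtons=25,
)

```text
clock: 17.95
tool_pos: [0.7034, -0.0602, 0.1689]
orientation: [-2.099, -2.332, 0.15]
force: [-7.7, -1.1, 5.2]
opening: 0.026
```

```bash
python3 - <<'E'
from h import *
import math
pts=[(-46,-85+60*math.sin(math.radians(a)),115+60*math.cos(math.radians(a))) for a in (-22,-14,-6,2,10,18,26,34)]
go(*pts)
E
```

```text
fence tcp [ -47.6 -115.2  168.9] yaw_y 5.9 zax [-0.064 -0.07  -0.995] F [-7.8 -0.3  5.2] t 17.95 open 0.026
(-46, -107.47639560495472, 170.63103127400723) -> [ 0.008  0.001 -0.002]
(-46, -99.51531373598006, 173.2177435765598) -> [ 0.015  0.001 -0.005]
(-46, -91.2717077960592, 174.6713137220964) -> [ 0.023  0.001 -0.007]
(-46, -82.90603019784994, 174.96344962114574) -> [ 0.032  0.001 -0.008]
(-46, -74.58110933998418, 174.0884651807325) -> [ 0.04   0.001 -0.008]
(-46, -66.45898033750316, 172.06339097770922) -> [ 0.048  0.001 -0.006]
(-46, -58.697731192655354, 168.92764277795) -> [ 0.056  0.001 -0.004]
(-46, -51.448425791755184, 164.74225435330249) -> [0.064 0.002 0.   ]
```

The drum is gripped, with an 8 N bias into the front bar. Now a first stroke toward +y.

Request:
send_rows(
  series=[
    [0.008,0.001,-0.002,0,1],
    [0.015,0.001,-0.005,0,1],
    [0.023,0.001,-0.007,0,1],
    [0.032,0.001,-0.008,0,1],
    [0.04,0.001,-0.008,0,1],
    [0.048,0.001,-0.006,0,1],
    [0.056,0.001,-0.004,0,1],
    [0.064,0.001,0,0,1],
  ],
)

```text
clock: 18.95
tool_pos: [0.6966, 0.0021, 0.1673]
orientation: [2.1, 2.33, -0.153]
force: [-8.6, -3.8, 6.9]
opening: 0.0262
```

```bash
python3 - <<'E'
from h import *
st();key("pics/k2.png")
E
```

```text
fence tcp [-47.7 -52.5 167.3] yaw_y 5.8 zax [-0.064 -0.073 -0.995] F [-8.9 -2.8  6.9] t 18.95 open 0.0262
hub circle 331.8058776855469 170.5 17.763776143391926 ell ((317.5408630371094, 183.67410278320312), (114.75635528564453, 231.70584106445312), 16.541627883911133)
blob area mm2 93 cen mm [ 12.2 -13.6] ang cen -42 far -33 axis 3 len 25.5 wid 5.5
```

```bash
cat >> h.py <<'E'
def rect():
    im=manip.camera("scene").copy();C0=np.array([.735,.057,0]);O=np.array([-.024,-.085,.115])
    w=np.array([[-35,35],[35,35],[35,-35],[-35,-35]])/1e3
    src=np.float32([proj("scene",RF@(O+[0,y,z])+C0) for y,z in w])
    M=cv2.getPerspectiveTransform(src,np.float32([[0,0],[420,0],[420,420],[0,420]]))
    return cv2.cvtColor(cv2.warpPerspective(im,M,(420,420),flags=cv2.INTER_CUBIC),cv2.COLOR_RGB2GRAY)
def ang(g,c=(221,262),show=True):
    p=cv2.warpPolar(g,(170,360),c,170,cv2.INTER_LINEAR).astype(float) # row=angle from +col, clockwise
    th=(-90-np.arange(360)+180)%360-180  # drum angle: up=0, left=+90 ; row a: direction (cos a, sin a down)
    a=np.arange(360);th=(np.degrees(np.arctan2(-np.cos(np.radians(a)),-np.sin(np.radians(a)))))
    S=lambda lo,hi:np.array([np.roll(p[:,lo:hi].mean(1),k) for k in range(-6,7)]).mean(0)
    sc=np.minimum(S(30,75),S(125,155));i=np.argsort(-sc)
    best=[];
    for k in i:
        if all(abs((th[k]-b[0]+180)%360-180)>35 for b in best): best.append((th[k].round(),sc[k].round()))
        if len(best)>3:break
    b=S(95,120);j=np.arange(120);m=b[j]+b[j+120]+b[j+240];print("key cand",best,"bolts at",th[np.argmax(m)].round(),"mod120")
    if show:
        q=cv2.resize(g,(30,20),interpolation=cv2.INTER_AREA)
        for r in q: print("".join(" .:-=+*#%@"[min(9,max(0,(int(v)-30)//22))] for v in r))
E
python3 - <<'E'
from h import *
ang(cv2.imread("pics/k1.png",0));g=rect();ang(g);cv2.imwrite("pics/k3.png",g)
E
```

```text
key cand [(np.float64(96.0), np.float64(208.0)), (np.float64(32.0), np.float64(128.0)), (np.float64(158.0), np.float64(110.0)), (np.float64(-85.0), np.float64(54.0))] bolts at 153.0 mod120
=======----==========--=======
======-----==========----=====
=====-------========-------===
====---------------------:-===
===--::----::::::::::---:::-==
===-::::::--::.......::::::-==
===-::::.:=+=:.. ........::-==
===-:....:+*+-.        ...:-==
===-.....:+*+-.       .....:-=
===-:::::-=++-.      .:-:..:-=
===--====-=+*+-.  . .:=+=:.:-=
====+*##*++*%#=. .. .-+**-.:-=
====*%%%#*+#@%+.  . .-+**-.:-=
====*#%%#*+#%#+..   .:=++-::-=
====+***+==+**=.     .---::-==
=======----=+=:.     ..:::--==
======-::.:-=-:.     ...::-===
======--:.:-=-:.  . ...::-====
=======--::---:......::--=====
========-------:::::----======
key cand [(np.float64(49.0), np.float64(109.0)), (np.float64(111.0), np.float64(90.0)), (np.float64(-17.0), np.float64(87.0)), (np.float64(146.0), np.float64(69.0))] bolts at -141.0 mod120
=======---::::::::::::--=-:.. 
======--:::::::::::..:::----::
=====-:::....::::::.....:---==
====-::..................:-===
====-:..:::...............:-==
===-:..::-:.......:........-==
===-:..:---:.....:-:.......-==
===-...-==-::....-=-.......:==
===-...--=---::.:---:. .. .:-=
===-...:------::::-:..  . .:-=
===-:..:::------::::....  .:-=
===-:..::::-----:.......  .:-=
===-:.:---::----:......   .:-=
===-:.:==-:::--:.......   .:==
====:.:---..:::....:::.. ..-==
====-::--:.........:--....:-==
====--:::......   .-=-:..:-===
======--:....... ..-=-:::-====
=======--::.......:------=====
========---:::..:::----=======
```

Key is at about 39° (bolt pattern confirms; key = bolts + 60°), so the stroke turned it about 54°. I'll release and let it swing.

Request:
send_rows(
  series=[
    [0,0,0,0,-0.2],
    [0,0,0,0,-0.4],
    [0,0,-0.03,0,-0.6],
    [-0.02,0,-0.07,0,-1],
    [-0.04,-0.02,-0.07,0,-1],
    [-0.05,-0.05,-0.07,0,-1],
    [-0.05,-0.05,-0.07,0,-1],
    [-0.05,-0.05,-0.07,0,-1],
  ],
)

```text
clock: 20.05
tool_pos: [0.6571, -0.0464, 0.2433]
orientation: [2.099, 2.331, -0.151]
force: [0.5, 0.7, 0.3]
opening: 0.0856
```

```bash
python3 - <<'E'
from h import *
st();ang(rect())
E
```

```text
fence tcp [-92.2 -96.4 243.3] yaw_y 5.9 zax [-0.064 -0.072 -0.995] F [0.6 0.7 0.3] t 20.05 open 0.0856
key cand [(np.float64(40.0), np.float64(110.0)), (np.float64(-7.0), np.float64(98.0)), (np.float64(104.0), np.float64(84.0)), (np.float64(-128.0), np.float64(79.0))] bolts at -139.0 mod120
=======--::::::::-===--=======
======-:::::::.::-===----=====
=====-::........:-==------====
====-::..::......:---------===
===-::..:::......:------:::-==
===-:..::-:......-=-:::::::-==
===-..:----:.. .:+*+:...:::-==
===-..:-==--:...-*#*-.....:-==
===-...-==---::.-+*+:.  ...:-=
===-...:------:::-=-:.   ..:-=
===-:..::--------:::.     .:-=
===-:..:::::--==-....     .:-=
===-:.:---:::-==-.....   ..:-=
===-:.:==-:.:-=-:...::.  ..:==
====:::--:...:-:...-+=:. .:-==
====-:::::....:....=#*=...:-==
====--:::..  ......=#*=:.:-===
======-::....... ..=++=::-====
=======--:::......:-==---=====
=========---:::::::-==========
```

Request:
send_rows(
  series=[
    [0,0,0,0,-1],
    [0,0,0,0,-1],
    [0,0,0,0,-1],
    [0,0,0,0,-1],
    [0,0,0,0,-1],
    [0,0,0,0,-1],
    [0,0,0,0,-1],
    [0,0,0,0,-1],
  ],
)

```text
clock: 21.1
tool_pos: [0.6572, -0.0463, 0.243]
orientation: [2.099, 2.332, -0.151]
force: [-0.8, -0.5, 0.7]
opening: 0.0855
```

```bash
python3 - <<'E'
from h import *
st();ang(rect())
E
```

```text
fence tcp [-92.  -96.3 243. ] yaw_y 5.9 zax [-0.064 -0.072 -0.995] F [-0.8 -0.4  0.7] t 21.1 open 0.0855
key cand [(np.float64(38.0), np.float64(110.0)), (np.float64(-7.0), np.float64(98.0)), (np.float64(103.0), np.float64(85.0)), (np.float64(-128.0), np.float64(79.0))] bolts at -139.0 mod120
=======--:::::::::--=--=======
======-::::::.::::--=---======
=====-::..:.....::--=-----====
====-::..::......:---------===
===-::..:::......:-------:-===
===-:..:--:......-=-:::::::-==
===-:.:----:.. .:+*+:...:::-==
===-..:-==--:...-*#*-.....:-==
===-...-==---::.:+*+:. ....:-=
===-...:------:::-=-:.    .:-=
===-:..::--------:::..    .:-=
===-:..:-::---==-....   . .:-=
===-:.:---:::-==-.....    .:-=
===-:.-==-:.:-==:..:::.  ..-==
====:::--:...:-:...-+=:. .:-==
====-:::::....:....+#*=...:-==
====--:::.. .... .:=#*=:.:-===
=====--::....... ..=++=::-====
=======--:::......:-==---=====
=========---:::::::-==========
```

It stays at about 41°, inside the sticking zone. I'll make a second stroke the same way.

```bash
cat >> h.py <<'E'
def arc(al,x=-46,r=60): go(*[(x,round(-85+r*np.sin(np.radians(a)),1),round(115+r*np.cos(np.radians(a)),1)) for a in al])
E
python3 - <<'E'
from h import *
go((-46,-117,215),(-46,-117,165))
E
```

```text
fence tcp [-92.1 -96.2 243. ] yaw_y 5.9 zax [-0.064 -0.072 -0.995] F [-0.2  0.3 -0.6] t 21.15 open 0.0854
(-46, -117, 215) -> [-0.019  0.048  0.026]
(-46, -117, 165) -> [-0.016  0.052  0.076]
```

Request:
send_rows(
  series=[
    [-0.015,0.03,0,0,-1],
    [-0.019,0.048,0.026,0,-1],
    [-0.018,0.05,0.055,0,-1],
    [-0.016,0.052,0.076,0,-0.5],
    [-0.016,0.052,0.076,0,1],
    [-0.016,0.052,0.076,0,1],
    [-0.016,0.052,0.076,0,1],
  ],
)

```text
clock: 22.02
tool_pos: [0.7043, -0.0628, 0.1666]
orientation: [2.099, 2.332, -0.154]
force: [-8.7, -1.7, 2.0]
opening: 0.0265
```

```bash
python3 - <<'E'
from h import *
arc((-24,-16,-7,2,11,20,29,36))
E
```

```text
fence tcp [ -47.  -117.8  166.6] yaw_y 5.9 zax [-0.065 -0.073 -0.995] F [-8.8 -0.8  2. ] t 22.025 open 0.0265
(-46, np.float64(-109.4), np.float64(169.8)) -> [ 0.008  0.001 -0.004]
(-46, np.float64(-101.5), np.float64(172.7)) -> [ 0.016  0.    -0.007]
(-46, np.float64(-92.3), np.float64(174.6)) -> [ 0.025  0.    -0.01 ]
(-46, np.float64(-82.9), np.float64(175.0)) -> [ 0.034  0.    -0.011]
(-46, np.float64(-73.6), np.float64(173.9)) -> [ 0.044  0.    -0.01 ]
(-46, np.float64(-64.5), np.float64(171.4)) -> [ 0.053  0.    -0.008]
(-46, np.float64(-55.9), np.float64(167.5)) -> [ 0.062  0.001 -0.005]
(-46, np.float64(-49.7), np.float64(163.5)) -> [ 0.068  0.001 -0.001]
```

Request:
send_rows(
  series=[
    [0.008,0.001,-0.004,0,1],
    [0.016,0.001,-0.007,0,1],
    [0.025,0.001,-0.01,0,1],
    [0.034,0.001,-0.011,0,1],
    [0.044,0.001,-0.01,0,1],
    [0.053,0.001,-0.008,0,1],
    [0.062,0.001,-0.005,0,1],
    [0.068,0.001,-0.001,0,1],
  ],
)

```text
clock: 23.02
tool_pos: [0.6971, 0.0038, 0.1667]
orientation: [2.098, 2.329, -0.156]
force: [-10.1, -2.5, 9.7]
opening: 0.0264
```

```bash
python3 - <<'E'
from h import *
st();ang(rect())
E
```

```text
fence tcp [-46.9 -50.9 166.7] yaw_y 5.8 zax [-0.064 -0.076 -0.995] F [-10.3  -1.4   9.7] t 23.025 open 0.0264
key cand [(np.float64(-24.0), np.float64(105.0)), (np.float64(-80.0), np.float64(75.0)), (np.float64(165.0), np.float64(71.0)), (np.float64(-117.0), np.float64(69.0))] bolts at 163.0 mod120
=======----::::::::::---==-.  
======--::::::::::::::::-=--:.
=====--:::::::::::.....::-----
====--:.:...:.:.:::......:-===
====-:...........::::.....:-==
===-:............---:......-==
===-:...........:-==-:.....-==
===-:....:::....:-==-:.....:==
===-:...:-=-:..::-==-.... .:-=
===-:...:-=-:..:----:..:...:-=
===-:...:---...:---:..:-:..:-=
===-:. ..:::..::--::..-=-:.:-=
===-:. .......::--:..:-=-:.:-=
===-:. ........::::...:--..:-=
===-:..  .......::....:::..:==
===--........::..... .....:-==
====-:......:-:...   ....:--==
=====-::...:-=-:.  .....:--===
======--::.:-=-:......::-=====
========--::---::.::::--======
```

Request:
send_rows(
  series=[
    [0,0,0,0,-0.2],
    [0,0,0,0,-0.4],
    [0,0,-0.03,0,-0.6],
    [-0.02,0,-0.07,0,-1],
    [-0.04,-0.02,-0.07,0,-1],
    [-0.05,-0.05,-0.07,0,-1],
    [-0.05,-0.05,-0.07,0,-1],
    [-0.05,-0.05,-0.07,0,-1],
  ],
)

```text
clock: 24.08
tool_pos: [0.6577, -0.0448, 0.2432]
orientation: [2.098, 2.33, -0.154]
force: [-0.1, -1.0, -1.1]
opening: 0.0853
```

Request:
send_rows(
  series=[
    [0,0,0,0,-1],
    [0,0,0,0,-1],
    [0,0,0,0,-1],
    [0,0,0,0,-1],
    [0,0,0,0,-1],
    [0,0,0,0,-1],
    [0,0,0,0,-1],
    [0,0,0,0,-1],
  ],
)

```text
clock: 25.08
tool_pos: [0.6577, -0.0448, 0.2432]
orientation: [2.098, 2.329, -0.154]
force: [-0.5, 0.3, -0.6]
opening: 0.0854
```

```bash
python3 - <<'E'
from h import *
st();ang(rect())
E
```

```text
fence tcp [-91.4 -94.9 243.2] yaw_y 5.9 zax [-0.063 -0.075 -0.995] F [-0.5  0.3 -0.6] t 25.075 open 0.0854
key cand [(np.float64(21.0), np.float64(103.0)), (np.float64(-162.0), np.float64(78.0)), (np.float64(64.0), np.float64(78.0)), (np.float64(-57.0), np.float64(70.0))] bolts at -164.0 mod120
=======--:::::::::--=--=======
======-:::::::::::--=-----====
=====-::...::::.::---------===
====-::...:::::...:--------===
===-::....:---:....::----:-===
===-:.....:===-....::::::::-==
===-......:=+=-....-==-::::-==
===-......:===-:...=**=:..:-==
===-......:----:...=##+:...:==
===-:..::..:---:...-+*+:. .:-=
===-:.:--:..:---:..:===:. .:-=
===-:.:-=-..::--:...:::.. .:-=
===-:.:---...::::....... ..:-=
===-:..:::....::.......  ..-==
====-...:...........     .:-==
====-:...... ...::::.   ..:-==
====--:..     ..-==:.....:-===
======-:........=+=-...::-====
======--::::...:===-:::--=====
========----::::-==----=======
```

Gripped end: key -17°. After release it swung back to about +16°, so one rest is at 16°, short of straight down from below. Next is the other side, using gentle -y strokes (measured tangential force was only 1–3 N).

```bash
python3 - <<'E'
from h import *
ang(rect(),show=False);go((-46,-48,215),(-46,-48,163))
E
```

```text
key cand [(np.float64(26.0), np.float64(103.0)), (np.float64(64.0), np.float64(78.0)), (np.float64(-165.0), np.float64(77.0)), (np.float64(-57.0), np.float64(69.0))] bolts at -163.0 mod120
fence tcp [-91.3 -94.9 243.2] yaw_y 5.9 zax [-0.063 -0.075 -0.995] F [-0.8  0.2  0.1] t 25.175 open 0.0854
(-46, -48, 215) -> [0.049 0.047 0.022]
(-46, -48, 163) -> [0.052 0.051 0.073]
```

Request:
send_rows(
  series=[
    [0.03,0.03,0,0,-1],
    [0.049,0.047,0.022,0,-1],
    [0.05,0.05,0.055,0,-1],
    [0.052,0.051,0.073,0,-0.5],
    [0.052,0.051,0.073,0,1],
    [0.052,0.051,0.073,0,1],
    [0.052,0.051,0.073,0,1],
  ],
)

```text
clock: 26.05
tool_pos: [0.6966, 0.0063, 0.1645]
orientation: [2.099, 2.33, -0.156]
force: [-7.8, -0.7, 1.3]
opening: 0.0267
```

```bash
python3 - <<'E'
from h import *
arc((30,22,13,4,-5,-14,-23,-32,-38))
E
```

```text
fence tcp [-47.1 -48.3 164.5] yaw_y 5.8 zax [-0.065 -0.075 -0.995] F [-7.9  0.1  1.3] t 26.05 open 0.0267
(-46, np.float64(-55.0), np.float64(167.0)) -> [-0.007  0.001 -0.002]
(-46, np.float64(-62.5), np.float64(170.6)) -> [-0.015  0.001 -0.005]
(-46, np.float64(-71.5), np.float64(173.5)) -> [-0.024  0.001 -0.007]
(-46, np.float64(-80.8), np.float64(174.9)) -> [-0.033  0.001 -0.008]
(-46, np.float64(-90.2), np.float64(174.8)) -> [-0.043  0.001 -0.008]
(-46, np.float64(-99.5), np.float64(173.2)) -> [-0.052  0.001 -0.005]
(-46, np.float64(-108.4), np.float64(170.2)) -> [-0.06   0.001 -0.002]
(-46, np.float64(-116.8), np.float64(165.9)) -> [-0.068  0.001  0.003]
(-46, np.float64(-121.9), np.float64(162.3)) -> [-0.073  0.002  0.007]
```

Request:
send_rows(
  series=[
    [-0.007,0.001,-0.002,0,1],
    [-0.015,0.001,-0.005,0,1],
    [-0.024,0.001,-0.007,0,1],
    [-0.033,0.001,-0.008,0,1],
    [-0.043,0.001,-0.008,0,1],
    [-0.052,0.001,-0.005,0,1],
    [-0.06,0.001,-0.002,0,1],
    [-0.068,0.001,0.003,0,1],
  ],
)

```text
clock: 27.05
tool_pos: [0.7036, -0.0605, 0.1684]
orientation: [2.099, 2.332, -0.154]
force: [-8.1, 3.0, 6.9]
opening: 0.0264
```

```bash
python3 - <<'E'
from h import *
s,T=st();ang(rect(),show=False)
E
```

```text
fence tcp [ -47.5 -115.4  168.4] yaw_y 5.9 zax [-0.065 -0.073 -0.995] F [-7.8  3.8  6.9] t 27.05 open 0.0264
key cand [(np.float64(78.0), np.float64(124.0)), (np.float64(140.0), np.float64(115.0)), (np.float64(16.0), np.float64(99.0)), (np.float64(179.0), np.float64(67.0))] bolts at -107.0 mod120
```

The drum is now at 73°. I'll regrip and make another stroke.

Request:
send_rows(
  series=[
    [0,0,0,0,-0.2],
    [0,0,0,0,-0.6],
    [0.01,0,-0.04,0,-0.8],
    [0.04,0.001,-0.05,0,-0.8],
    [0.065,0.001,-0.03,0,-0.8],
    [0.067,0.001,0.003,0,-0.8],
    [0.067,0.001,0.003,0,1],
    [0.067,0.001,0.003,0,1],
  ],
)

```text
clock: 28.1
tool_pos: [0.6976, 0.0045, 0.1616]
orientation: [2.099, 2.331, -0.154]
force: [0.0, 0.6, 1.4]
opening: 0.0416
```

Request:
send_rows(
  series=[
    [0,0,0,0,1],
    [-0.01,0.001,-0.003,0,1],
    [-0.02,0.001,-0.007,0,1],
    [-0.03,0.001,-0.008,0,1],
    [-0.04,0.001,-0.008,0,1],
    [-0.05,0.001,-0.006,0,1],
    [-0.06,0.001,-0.002,0,1],
    [-0.068,0.001,0.003,0,1],
  ],
)

```text
clock: 29.1
tool_pos: [0.7046, -0.0623, 0.1653]
orientation: [-2.099, -2.332, 0.151]
force: [-8.8, 4.9, 6.4]
opening: 0.0265
```

```bash
python3 - <<'E'
from h import *
s,T=st();ang(rect(),show=False)
E
```

```text
fence tcp [ -46.7 -117.4  165.3] yaw_y 5.9 zax [-0.065 -0.071 -0.995] F [-8.2  5.8  6.4] t 29.1 open 0.0265
key cand [(np.float64(-176.0), np.float64(127.0)), (np.float64(137.0), np.float64(123.0)), (np.float64(-54.0), np.float64(81.0)), (np.float64(78.0), np.float64(77.0))] bolts at -167.0 mod120
```

Key is at 133°. I'll release it and let it swing.

Request:
send_rows(
  series=[
    [0,0,0,0,-0.2],
    [0,0,0,0,-0.5],
    [0,0,-0.03,0,-0.6],
    [0.02,0,-0.07,0,-1],
    [0.03,-0.02,-0.07,0,-1],
    [0.03,-0.045,-0.07,0,-1],
    [0.03,-0.045,-0.07,0,-1],
    [0.03,-0.045,-0.07,0,-1],
  ],
)

```text
clock: 30.15
tool_pos: [0.662, -0.0334, 0.2362]
orientation: [2.1, 2.331, -0.151]
force: [0.0, -0.7, 0.1]
opening: 0.0852
```

Request:
send_rows(
  series=[
    [0,0,0,0,-1],
    [0,0,0,0,-1],
    [0,0,0,0,-1],
    [0,0,0,0,-1],
    [0,0,0,0,-1],
    [0,0,0,0,-1],
    [0,0,0,0,-1],
    [0,0,0,0,-1],
  ],
)

```text
clock: 31.15
tool_pos: [0.662, -0.0334, 0.2362]
orientation: [2.1, 2.331, -0.151]
force: [0.2, -0.0, 0.3]
opening: 0.0859
```

```bash
python3 - <<'E'
from h import *
s,T=st();ang(rect())
E
```

```text
fence tcp [-85.9 -84.  236.2] yaw_y 5.8 zax [-0.064 -0.072 -0.995] F [ 0.2 -0.   0.3] t 31.15 open 0.0859
key cand [(np.float64(94.0), np.float64(131.0)), (np.float64(151.0), np.float64(103.0)), (np.float64(34.0), np.float64(88.0)), (np.float64(-36.0), np.float64(52.0))] bolts at 157.0 mod120
=======--::::::::::::::-======
======-::::::::::.....::-=====
====--::....:::.:......:--====
====-:..................::-===
===-:...................:::===
===-:...................:::-==
===-......:::..     .....::-==
===-... .:--:..      .....:-==
===-..  .:--:..       .....-==
===-.....:--::.  ..  .:--..:-=
===-:::::-==--.  ..  .=*+:.:-=
===-----===+==:.  .  :=#*-.:-=
===-=====+++++-.  . .:=**-.:-=
=========++++=-.  . ..-==-:-==
========-=====:.  ....:--::-==
=====-=-::-==-:.   .....::-===
======--:::-=-:..    ...:--===
=======-:.:-=-:.. .....::-====
=======--:----:.....:::--=====
========------::::::---=======
```

Request:
send_rows(
  series=[
    [0,0,0,0,-1],
    [0,0,0,0,-1],
    [0,0,0,0,-1],
    [0,0,0,0,-1],
  ],
)

```text
clock: 31.7
tool_pos: [0.662, -0.0334, 0.2362]
orientation: [2.1, 2.331, -0.151]
force: [0.1, 0.0, 0.6]
opening: 0.0856
```

```bash
python3 - <<'E'
from h import *
ang(rect(),show=False);go((-46,-112,215),(-46,-112,166))
w=manip.camera("wrist");cv2.imwrite("pics/w3.png",w[:,:,::-1])
E
```

```text
key cand [(np.float64(94.0), np.float64(131.0)), (np.float64(152.0), np.float64(103.0)), (np.float64(34.0), np.float64(87.0)), (np.float64(-88.0), np.float64(52.0))] bolts at 157.0 mod120
fence tcp [-85.9 -84.  236.2] yaw_y 5.8 zax [-0.064 -0.072 -0.995] F [-0.   0.3 -0.7] t 31.75 open 0.0855
(-46, -112, 215) -> [-0.026  0.041  0.02 ]
(-46, -112, 166) -> [-0.023  0.045  0.069]
```

View pics/w3.png

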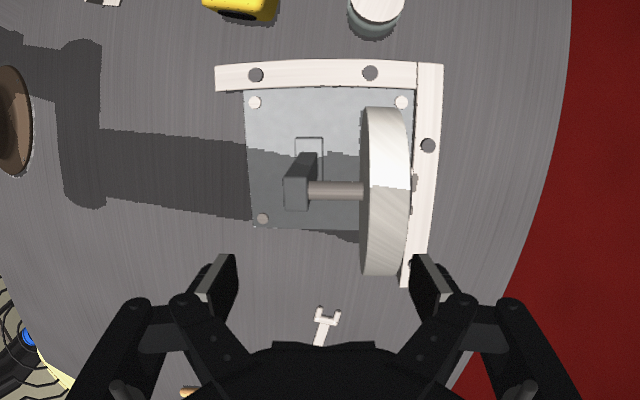

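Other rest is at about 96°, so the heavy side is down at key ≈ (16.5+96)/2 ≈ 56°. The wrist view shows the base still against both bars. I'll regrip and turn -40°.

Request:
send_rows(
  series=[
    [-0.015,0.025,0,0,-1],
    [-0.022,0.041,0.02,0,-1],
    [-0.021,0.043,0.045,0,-1],
    [-0.02,0.045,0.065,0,-0.6],
    [-0.02,0.045,0.065,0,1],
    [-0.02,0.045,0.065,0,1],
    [-0.02,0.045,0.065,0,1],
    [-0.02,0.045,0.065,0,1],
  ],
)

```text
clock: 32.8
tool_pos: [0.7031, -0.0535, 0.1706]
orientation: [-2.1, -2.331, 0.154]
force: [-7.3, -0.9, 0.1]
opening: 0.0262
```

Request:
send_rows(
  series=[
    [0.007,0.001,-0.002,0,1],
    [0.015,0.001,-0.004,0,1],
    [0.023,0.001,-0.005,0,1],
    [0.031,0.001,-0.004,0,1],
    [0.039,0.001,-0.003,0,1],
    [0.046,0.001,-0.001,0,1],
    [0.046,0.001,-0.001,0,1],
  ],
)

```text
clock: 33.67
tool_pos: [0.6982, -0.0084, 0.171]
orientation: [2.1, 2.33, -0.156]
force: [-8.0, -2.4, 5.5]
opening: 0.0265
```

```bash
python3 - <<'E'
from h import *
s,T=st();ang(rect())
E
```

```text
fence tcp [-47.2 -63.  171. ] yaw_y 5.8 zax [-0.066 -0.074 -0.995] F [-8.2 -1.6  5.5] t 33.675 open 0.0265
key cand [(np.float64(58.0), np.float64(123.0)), (np.float64(125.0), np.float64(100.0)), (np.float64(-2.0), np.float64(86.0)), (np.float64(170.0), np.float64(68.0))] bolts at -124.0 mod120
========--::::::::::::...:::::
======--:::::::::::::...::----
=====-::::..::::........::-===
====-::.....:............:-===
====-:....................:===
===-:..........::.........:-==
===-:.::.... .:--:.........-==
===-:.:-::....:-=-.... ....-==
===-::-==-::..:---...     .:==
===-::-===---::--:...     .:-=
===-::-======--::.....    .:-=
===-::-----===-:... ...   .:-=
===-:.::----==-:... ....  .:-=
===-:..:-------:. ...::.. .:-=
===-:..-=-:::::..  .:--:...-==
===-:..-=-:::....  .:-=-:.:-==
====-::---:...... ..:-=-::-===
=====-:--::..........-----====
======---::..........:---=====
========--::::::.::::---======
```

The key reads 56–58°, on target. I'll hold for a moment, then do a final check of the stand.

Request:
send_rows(
  series=[
    [0,0.001,0,0,1],
    [0,0.001,0,0,1],
    [0,0.001,0,0,1],
    [0,0.001,0,0,1],
  ],
  newtons=35,
)

```text
clock: 34.22
tool_pos: [0.6983, -0.0089, 0.1713]
orientation: [2.101, 2.33, -0.159]
force: [-5.2, -3.9, -2.4]
opening: 0.0261
```

```bash
python3 - <<'E'
from h import *
st();ang(rect(),show=False)
b=manip.camera("scene")[200:302,262:382];b=cv2.resize(b,(480,408),interpolation=cv2.INTER_CUBIC)
w=manip.camera("wrist")[0:300,120:440]
w=cv2.copyMakeBorder(w,0,108,0,0,cv2.BORDER_CONSTANT)
cv2.imwrite("pics/f.png",np.hstack([b,w])[:,:,::-1])
E
```

```text
fence tcp [-47.1 -63.6 171.3] yaw_y 5.8 zax [-0.067 -0.075 -0.995] F [-5.5 -3.3 -2.4] t 34.225 open 0.0261
key cand [(np.float64(60.0), np.float64(124.0)), (np.float64(126.0), np.float64(97.0)), (np.float64(-2.0), np.float64(86.0)), (np.float64(173.0), np.float64(65.0))] bolts at -124.0 mod120
```

View pics/f.png

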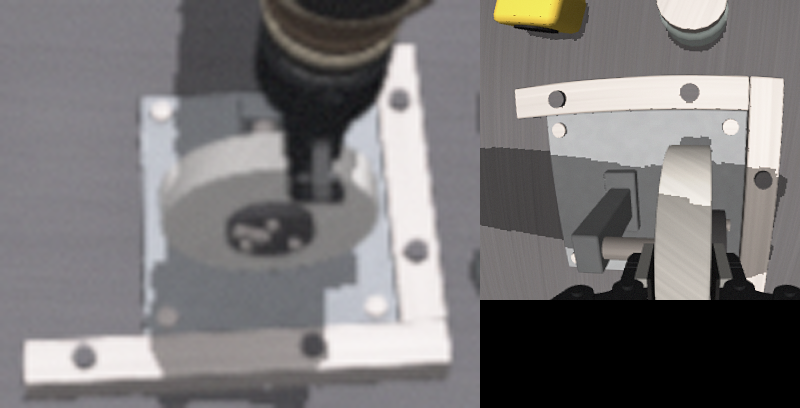

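The base abuts both bars in both views, and the drum is gripped near its top. Handing in.

```bash
python3 -c "
from rig import manip
print(manip.close_job())"
```

```text
the job is handed in; nothing more can be done
None
```

I pushed the stand into the fence corner, found the drum's heavy side, and handed the job in at about 34 s with the drum still gripped by its rim.

- **Stand:** I pushed the rear edge, then the -y edge. The first side push left the base turned about 2°, so I squared it with both finger sides (44 N at the wrist) and finished with a rear push (25 N). In the last pictures the base looks flush on both bars; I can't see a gap smaller than about 1 mm.
- **Heavy side:** Released from either side, the drum came to rest with the key at about 16° and at about 96°. Heavy side down is therefore at about 56°.
- **Final hold:** The grip is 35 N. The hub's bolts put the key at 56°; the coarser reading of the key itself gave 60°. Readings are good to about 5°, well inside the 20° allowed. The wrist force in the last reading was about 7 N, mostly from a light push of the drum towards both bars.
- **Known flaw:** The tool ended tilted about 5–6° after the pushes, but the rim grip held (opening 26 mm). I didn't touch any of the other things on purpose, and the jar and tape still look in place, but I didn't check the rest at the end.

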